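# Start the bench stirrer at its marked speed

### The arm

A 6-joint arm with a two-finger parallel gripper is mounted at the origin on the work surface. World frame = base frame: x ahead of the robot, y to its left, z up, the work surface at z = 0. Lengths are in m, angles in degrees, forces in N, time in s.
With the tool pointing down it reaches from about 0.25 to 0.725 m from the base axis. Payload 9.7 kg.
Tool frame: the origin (TCP) lies midway between the tips of the shut fingers; the grasp point (between the pads) lies hold_point_z behind it (hold_point_z is the distance from the TCP to the grasp point, in m); z points along the fingers, y is the line along which they close (so a half turn about z gives the same grasp; the last joint's range is limited). The gripper opens to 85 mm and grips with 20 to 120 N. Pads are 22 mm wide; open, the fingers measure 114 mm over their backs; the gripper's body (76 mm by 85 mm) begins 54 mm behind the grasp point. The pads swing forward as they close: fully open they stand 13 mm farther back than shut.
Start: joints at [75.172, 4.979, 10.078, 95.1, 0, 90], TCP at [0.141, 0.532, 0.231] pointing down, gripper open.
Joint ranges: [-179.16, 179.16], [-48.56, 103.87], [-65.8, 70.77], [-126.05, 130.52], [-82.76, 87.17], [-180, 180]. Speed limits (degrees/s): [127.2, 127.2, 147.25, 180, 180, 180].

### API

Orientations are given as [roll, pitch, yaw] about the fixed x, y, z axes, in that order (R = Rz(yaw) Ry(pitch) Rx(roll)).
In Python, from cell import read_state, get_image, camera_model, close_job, find_in, outline_of, pinpoint, hold_point_z gives the robot as it stands.
- The arm moves only by the shell command python3 -m handwheel 'ROWS' [FORCE]. ROWS is JSON, a list of rows, each a list of 7 numbers: the closure, from 0 (fully open) to 1 (shut), then the shift along the world's x, y, z in mm, then the turn, a rotation vector about the world's x, y, z in rad. In form: [[fingers, dx, dy, dz, ax, ay, az], ...]. A call has 1 to 20 rows; each row shifts and turns the commanded pose from where the row before left it; what a row does not reach is not made up. A row lasts 1/8 s, in which the tool goes at most 62.5 mm and 10.7 degrees, less where a joint would pass 70% of its speed; a pose out of reach is approached as far as the arm can. A call with a gripper value outside its range is refused whole. The fingers move at their own pace and stop on an object; FORCE is the grip in N (left out, the last holds). Time passes only in rows, so rows that do not move let the fingers close. It gives the time, the measured TCP pose, the force, the opening and the grip force at its end, in the units of the state.
- read_state(): the state, without advancing time (a new reading comes with each control period).
- get_image(name): name is "scene" or "side" or "wrist"; returns (picture, depth): 480x640x3 uint8, blue, green, red; 480x640 float32, m along the optical axis (not along the pixel's ray), 0 where there is no reading.
- camera_model(name): a dict with "fx", "fy", "cx", "cy" (pixels), "T" (4x4, takes a point from camera to world coordinates). Camera axes: x right, y down, z forward; pixel columns grow to the right and rows downward; lengths in m; the calibration is good to about 2 mm. A picture is of the moment at which its call begins: read the wrist's pose just before it. camera_model takes no time and is no camera call; for the wrist camera it gives the pose at the moment of the call.
- close_job(): hands the job in; it is judged then, once.
Trained networks look in the newest picture that a camera, given by its name, has taken for a name from the list of things; names that differ only in an ending like _2 or _b are one class to them, and where a whole thing is asked for, a point or a joint stands for the part that bears it (a point fixed in the world has none). Each returns a list of dicts, best first, with "score" (0 to 1); they miss things now and then, are a little off and sometimes report something else, mostly with a low value. They report only what shows in the picture. A call takes as long as a camera call.
- find_in(camera, name): "uv" ([column, row] in pixels, amid what is visible of it).
- outline_of(camera, name): "region" (480x640 bool, what is visible of it) and "uv" ([column, row] in pixels, amid what is visible of it).
- pinpoint(camera, name): "uv" ([column, row] in pixels: a listed point, or the origin of a listed thing).
The state is a dict: "clock": time; "joint_positions": joint angles; "dq": joint speeds; "effort": joint torques, N m; "ee_pos": TCP position; "orientation": TCP orientation; "contact_force": force on the tool from outside, world axes, zero at the start; "ft_torque": the same for the moment, N m; "grip_width": finger opening in m; "grasp_force": force on a finger pad.
Only numpy, scipy, OpenCV 4.12 (cv2) and the standard library are available. Lean on these libraries where they do the work, as an engineer would, in place of code of your own. Each camera call takes 0.05 s, during which the arm holds its last target. There are 200 camera calls.

### The job

The stirrer's speed knob is locked at off: draw the steel lock bar all the way out so that its fork lets go of the knob, then reach through the round guard opening and turn the knob clockwise until its pointed end points straight at the black set mark on the guard's rim. Do not force the knob while it is locked, and do not knock or shift the glassware and bottles around it; leave the bar drawn out.

Things in the scene. Friction and masses are not known exactly. Their poses are not given: they have to be found in the camera images.
- stirrer: White laboratory stirrer, fixed. Origin on the bench straight under the knob's axis, z up. In its frame the housing spans x -95 to 95, y -190 to 135 mm, flat top 60 mm above the bench. The knob is at 0, 0 under the guard; the lock bar comes out at +y; a steel stirring plate with a glass dish (rim 107 mm above the bench) is at x 10, y -125 mm.
- guard_opening (a point): Centre of the round opening, 84 mm in diameter, on the knob's axis, in the upper face of the guard: a level aluminium plate 120 x 120 x 5 mm on four corner posts, upper face 112 mm above the bench. Fingers must pass through this opening and turn inside it, so open them only part-way.
- knob_grip (a point): Grip point of the black knob, on its axis, 91 mm above the bench (21 below the guard's upper face). Upright grip bar 12 mm thick, 44 long plus a 6 mm pointed nose, sides from 70 to 102 mm above the bench; below 70 mm is a skirt of 20 mm radius: fingertips stay above it. The point's y axis lies along the bar, pointed end at -y; the flat sides face its +x and -x.
- pointer (a point): Tip of the knob's pointed nose, at the top of the knob, 28 mm from the knob's axis along the knob's -y; it turns with the knob.
- knob (a joint): Knob angle, rad: 0 is off (bar along the stirrer's y axis, pointed end to its -y, held by the lock bar's fork with about 0.1 rad of play); grows clockwise seen from above, stop at 1.9. Light friction (0.06 N m); it stays where it is left.
- bar_tab (a point): Grip point of the lock bar's upright steel tab, 112 mm above the bench, when fully in 84 mm from the knob's axis in the stirrer's +y. Tab 14 mm wide along the stirrer's x, 12 along y, top 124 mm above the bench, standing on a 14 mm wide bar (86 to 96 mm above the bench) that runs under the guard to a fork straddling the knob's blunt end. It slides outward along the stirrer's +y.
- lock_bar (a joint): How far the lock bar is drawn out, m: 0 fully in (it starts at 0 to 0.004, locking), 0.034 fully out at its stop. The fork leaves the knob after 0.012; the space under the opening is clear for fingers only when it is fully out. Sliding friction 2 N; it stays where it is left.
- mark (a point): Inner tip of the set mark, a small fixed black arrowhead, 12 mm wide, 6 high, on the guard's upper face, 44 mm from the knob's axis and pointing at it. Found 34 to 80 degrees clockwise (from above) of the pointed end's off position. The point's -y points from the knob's axis to the mark: the setting is right when the y axes of this point and pointer are parallel.
- dish: Loose low glass bowl, 84 mm across and 42 mm high, standing on the stirring plate; origin at the centre of its underside.
- amber_bottle: Loose amber glass bottle with cap, 72 mm across, 190 mm high, on the bench at the left; origin at the centre of its underside.
- jar: Loose white plastic jar, 68 mm across, 90 mm high, on the bench at the left; origin at the centre of its underside.
- beaker: Loose glass beaker, 76 mm across, 95 mm high, on the bench at the right; origin at the centre of its underside.
- steel_cup: Loose steel mug, 84 mm across, 80 mm high, on the bench at the right; origin at the centre of its underside.
- vial: Loose small glass vial with a white cap, 22 mm across, 40 mm high, standing on the stirrer's housing just beyond the guard (stirrer's +x side); origin at the centre of its underside.

How it is judged:
By the outcome, as a careful person would: the job done as asked, in the order asked, and still so for the second after the job is handed in, with the robot touching nothing.
It also fails if it takes over 45 s, if anything falls off the work surface, if the arm or the gripper's body presses on something with over 40 N, if the wrist force passes 120 N, or if a joint passes its speed limit or range.

## Working session

There is one attempt and no reset: what is moved stays moved. The work goes in short steps, Python scripts to look and compute and a shell command to move; the robot and the scene stay as the last step left them, time stands still between calls to the robot, and variables do not carry over. Pictures are saved under pics/ and viewed, at most 10 in all, crops included, and the job is handed in when it is done.

```bash
mkdir -p pics; cat > h.py <<'E'
import numpy as np,cv2
from cell import *
def ray(cam,uv,M=None):
    M=M or camera_model(cam);T=np.array(M["T"])
    d=T[:3,:3]@np.array([(uv[0]-M["cx"])/M["fx"],(uv[1]-M["cy"])/M["fy"],1]);return T[:3,3],d
def atz(cam,uv,z,M=None):
    o,d=ray(cam,uv,M);return o+d*(z-o[2])/d[2]
E
python3 - <<'E'
from h import *
s=read_state();print({k:np.round(v,3) for k,v in s.items()},hold_point_z)
Z=dict(guard_opening=.112,knob_grip=.091,pointer=.102,bar_tab=.112,mark=.115,stirrer=0,amber_bottle=0,jar=0,beaker=0,steel_cup=0,vial=.06,dish=.065)
for c in ["scene","side","wrist"]:
    im,d=get_image(c);cv2.imwrite(f"pics/{c}0.png",im)
    print(c,np.round(np.array(camera_model(c)["T"])[:3,3],3))
    for n,z in Z.items():
        r=pinpoint(c,n)
        for q in r[:2]: print(n,round(q["score"],2),np.round(q["uv"],1),np.round(atz(c,q["uv"],z)[:2],4))
E
```

```text
{'clock': np.float64(0.0), 'joint_positions': array([75.173,  5.012, 10.034, 95.098, -0.   , 90.003]), 'dq': array([ 0.051,  0.083,  0.056,  0.063, -0.031,  0.014]), 'effort': array([-5.0000e-03, -5.2039e+01,  4.6480e+01,  1.6000e-02, -0.0000e+00,
       -0.0000e+00]), 'ee_pos': array([0.141, 0.531, 0.231]), 'orientation': array([-179.923,    0.   ,  165.17 ]), 'contact_force': array([ 0.303, -0.608,  0.446]), 'ft_torque': array([-0.034, -0.007, -0.004]), 'grasp_force': np.float64(0.0), 'grip_width': np.float64(0.085)} 0.0187
scene [1.101 0.466 1.071]
guard_opening 0.79 [348.3 280.1] [0.5663 0.1105]
guard_opening 0.74 [379.3 307.2] [0.5779 0.198 ]
knob_grip 0.77 [344.3 285.6] [0.571  0.1048]
pointer 0.79 [338.  274.4] [0.5633 0.0813]
mark 0.43 [359.8 263.4] [0.5191 0.1044]
stirrer 0.8 [343.5 307.7] [0.5691 0.106 ]
amber_bottle 0.64 [487.3 338.1] [0.4302 0.3912]
jar 0.67 [450.4 395.6] [0.5924 0.3977]
beaker 0.74 [168.1 210.9] [ 0.6303 -0.4093]
steel_cup 0.56 [239.5 155.2] [ 0.3704 -0.4139]
vial 0.74 [382.  303.9] [0.5394 0.1831]
vial 0.71 [314.8 311.6] [0.6448 0.0858]
dish 0.62 [298.7 256.2] [ 0.5607 -0.0315]
side [ 0.194 -0.879  1.248]
guard_opening 0.67 [314.3 186.3] [0.5684 0.1252]
knob_grip 0.52 [239.2 159.8] [0.4144 0.3097]
knob_grip 0.42 [320.  198.3] [0.5744 0.0981]
pointer 0.68 [315.3 198.6] [0.559 0.092]
bar_tab 0.44 [308.1 166.7] [0.5778 0.199 ]
mark 0.68 [317.3 196.7] [0.562  0.0854]
mark 0.38 [300.1 190.3] [0.5278 0.1218]
stirrer 0.77 [314.6 216.4] [0.5667 0.117 ]
amber_bottle 0.74 [240.9 159.7] [0.4367 0.4018]
jar 0.97 [291.4 147.3] [0.5962 0.4014]
beaker 0.7 [415.5 373.7] [ 0.6193 -0.3998]
steel_cup 0.85 [319.5 407.8] [ 0.3875 -0.3994]
vial 0.6 [352.6 201.9] [0.6622 0.0821]
dish 0.89 [332.4 235.4] [ 0.5679 -0.01  ]
dish 0.42 [309.2 167.1] [0.596  0.2411]
wrist [0.072 0.55  0.374]
```

```bash
python3 - <<'E'
import cv2,numpy as np
a=cv2.imread("pics/scene0.png");b=cv2.imread("pics/side0.png")
A=cv2.resize(a[200:360,250:450],(800,640),interpolation=cv2.INTER_CUBIC)[:600]
cv2.imwrite("pics/v1.png",A)
cv2.imwrite("pics/v2.png",np.vstack([cv2.resize(b[120:280,230:430],(750,600),interpolation=cv2.INTER_CUBIC)]))
E
```

```text
(no output)
```

View pics/v1.png

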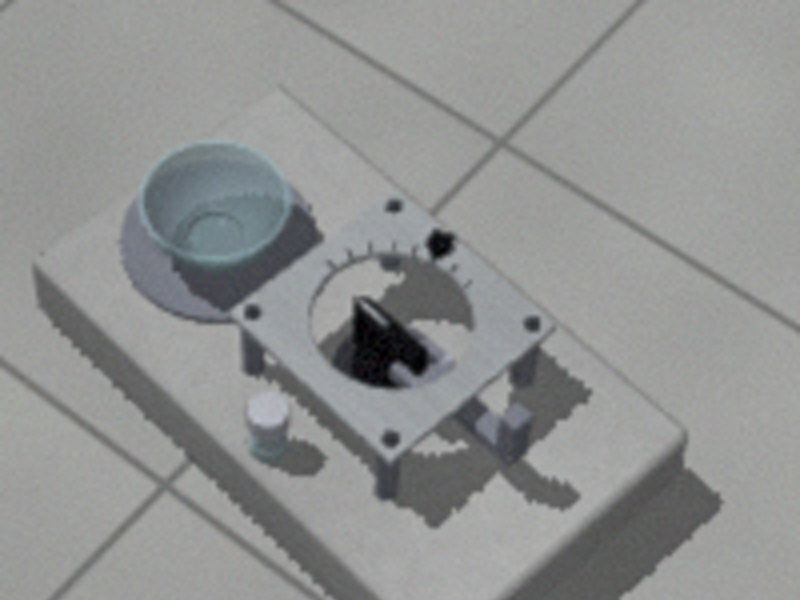

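View pics/v2.png

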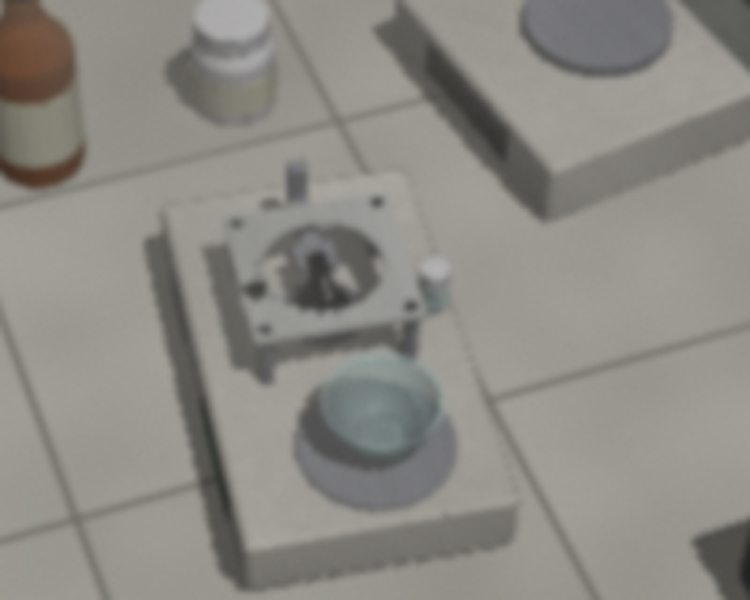

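The scene view shows the guard opening at about pixel (347,281), the mark at about (360,261) and the tab at about (379,303). The pointed end faces away from the tab. The side view agrees, with the stirrer yawed about -8°. Next I'll move the wrist camera above it.

```bash
python3 -m handwheel '[[0.5,0,0,40,0,0,0],[0.5,20,-20,20,0,0,-0.12],[0.5,36,-37,0,0,0,-0.12],[0.5,36,-37,0,0,0,-0.12],[0.5,36,-37,0,0,0,-0.12],[0.5,36,-37,0,0,0,-0.12],[0.5,36,-37,0,0,0,-0.12],[0.5,36,-37,0,0,0,-0.12],[0.5,36,-37,0,0,0,-0.12],[0.5,36,-37,0,0,0,-0.12],[0.5,36,-37,0,0,0,-0.12],[0.5,36,-37,0,0,0,-0.12],[0.5,36,-37,0,0,0,-0.12],[0.5,36,-37,0,0,0,0],[0.5,0,0,0,0,0,0],[0.5,0,0,0,0,0,0]]'
cat > look.py <<'E'
from h import *
import sys
s=read_state();print(s["clock"],np.round(s["joint_positions"],1),np.round(s["ee_pos"],4),np.round(s["orientation"],1),s["grip_width"])
M=camera_model("wrist");im,d=get_image("wrist");cv2.imwrite(f"pics/{sys.argv[1]}.png",im);np.save("d.npy",d)
print(np.round(M["T"],3).tolist(),M["fx"])
Z=dict(guard_opening=.112,knob_grip=.091,pointer=.102,bar_tab=.112,mark=.115,stirrer=0,vial=.06,dish=.065)
for n,z in Z.items():
    for q in pinpoint("wrist",n)[:2]: print(n,round(q["score"],2),np.round(q["uv"],1),np.round(atz("wrist",q["uv"],z,M)[:2],4))
E
python3 look.py w1
```

```text
clock: 3.95
ee_pos: [0.5926, 0.0677, 0.2911]
orientation: [-180.0, -0.0, 82.6]
contact_force: [-0.1, -0.4, 0.4]
grip_width: 0.043
grasp_force: 0.0
3.95 [  6.5  13.7  26.7 103.1   0.  103.9] [0.5926 0.0677 0.2911] [-180.    -0.    82.6] 0.04296758789515056
[[0.992, -0.123, -0.037, 0.602], [-0.129, -0.951, -0.28, 0.139], [-0.0, 0.282, -0.959, 0.434], [0.0, 0.0, 0.0, 1.0]] 409.2065200489935
guard_opening 0.92 [281.3 164.1] [0.5652 0.1112]
knob_grip 0.76 [286.2 165. ] [0.5667 0.1081]
pointer 0.92 [284.2 194.2] [0.5626 0.086 ]
bar_tab 0.71 [281.3  38.5] [0.5792 0.199 ]
bar_tab 0.57 [229.7 180.9] [0.5229 0.1035]
mark 0.55 [227.  180.4] [0.5216 0.1045]
stirrer 0.67 [293.  152.2] [0.5664 0.112 ]
vial 0.8 [375.9 170.4] [0.6435 0.0901]
dish 0.62 [302.3 287.7] [ 0.5614 -0.0129]
```

View pics/w1.png

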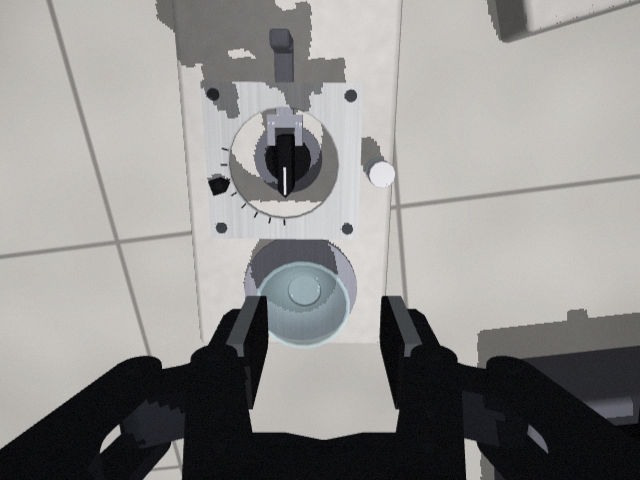

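The wrist view shows the guard bolts at (212,94), (351,95), (347,229) and (222,228). The black mark is at about (219,186) with its inner tip at about (229,182), the pointer tip is at (285,193) and the tab top is at (281,38).

```bash
python3 - <<'E'
from h import *
M=camera_model("wrist");im=cv2.imread("pics/w1.png");g=cv2.cvtColor(im,cv2.COLOR_BGR2GRAY)
P=[]
for u,v in [(212,94),(351,95),(347,229),(222,228)]:
    w=g[v-10:v+11,u-10:u+11].astype(float);m=(w<90)
    ys,xs=np.nonzero(m);c=(u-10+xs.mean(),v-10+ys.mean());P.append(atz("wrist",c,.112,M)[:2]);print(np.round(c,1),m.sum(),np.round(P[-1],4))
P=np.array(P);C=P.mean(0);print("C",C,"sides",np.linalg.norm(P-np.roll(P,1,0),axis=1))
for i,j,o in [(0,1,0),(3,2,0),(3,0,90),(2,1,90)]:
    e=P[j]-P[i];print("yaw",np.degrees(np.arctan2(e[1],e[0]))-o)
w=g[172:200,200:240];ys,xs=np.nonzero(w<60);print("mark px",xs.min()+200,xs.max()+200,ys.min()+172,ys.max()+172)
c=(xs.mean()+200,ys.mean()+172);m=atz("wrist",c,.115,M)[:2];print("mark centroid",c,m,np.linalg.norm(m-C),"dir",np.degrees(np.arctan2(*(m-C)[::-1])))
# tab top
for c in [(281,38)]:
    t=atz("wrist",c,.124,M)[:2];print("tab",t,np.linalg.norm(t-C),np.degrees(np.arctan2(*(t-C)[::-1])))
print("depth tab",np.load("d.npy")[30:46:4,281])
big=cv2.resize(im[10:250,180:400],(733,800),interpolation=cv2.INTER_CUBIC)[:600];cv2.imwrite("pics/w1c.png",big)
E
```

```text
[212.8  93.8] 131 [0.5229 0.1689]
[350.6  95.2] 106 [0.6243 0.1549]
[346.9 228.5] 81 [0.6102 0.0534]
[221.  227.4] 85 [0.5086 0.0675]
C [0.56650251 0.11116935] sides [0.10241441 0.10239274 0.10241795 0.10250935]
yaw -7.87199555859446
yaw -7.874064267463041
yaw -7.986482734820427
yaw -7.921244258044069
mark px 209 229 177 194
mark centroid (np.float64(218.65758754863813), np.float64(184.95719844357976)) [0.5144771 0.1020348] 0.05282123959445756 dir -170.0415902249725
tab [0.5798981  0.19749248] 0.0873563091790656 81.17921638555912
depth tab [0.28069967 0.2809115  0.28073743 0.28249058]
```

View pics/w1c.png

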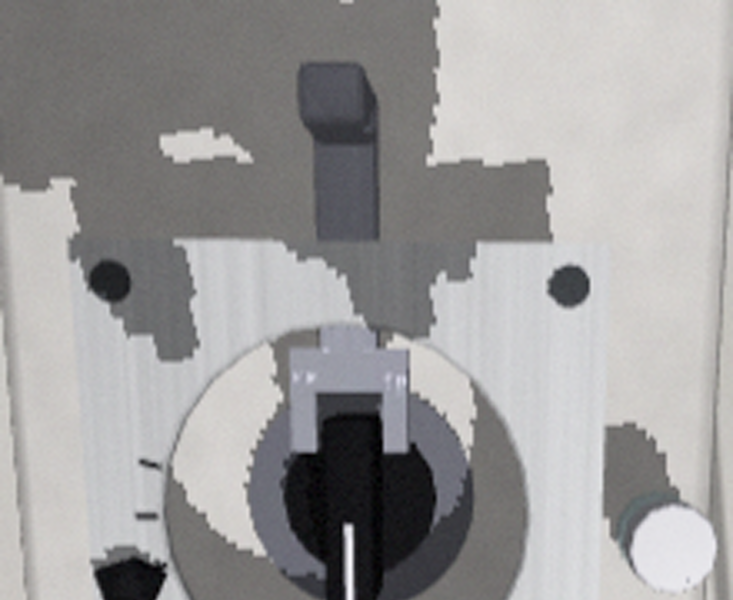

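```bash
python3 -m handwheel '[[0.5,0,0,0,0,0,0.1843],[0.5,0,0,0,0,0,0.1843],[0.5,0,0,0,0,0,0.1843],[0.5,0,0,0,0,0,0.1843],[0.5,0,0,0,0,0,0.1843],[0.5,0,0,0,0,0,0.1843],[0.5,0,0,0,0,0,0.1843],[0.5,-2,13,-3,0,0,0.1843],[0.5,-2,13,-3,0,0,0.1843],[0.5,-2,13,-3,0,0,0.1843],[0.5,-2,13,-3,0,0,0.1843],[0.5,-2,13,-3,0,0,0.1843],[0.5,-2,13,-3,0,0,0.1843],[0.5,-2,13,-3,0,0,0.1843],[0.5,0,13,-3,0,0,0.1843],[0.5,0,13,-3,0,0,0.1843],[0.5,0,12,-3,0,0,0.1843],[0.5,0,0,0,0,0,0]]'
python3 look.py w2
```

```text
clock: 6.65
ee_pos: [0.5785, 0.1973, 0.2609]
orientation: [180.0, -0.0, -97.8]
contact_force: [-0.1, 0.1, 0.6]
grip_width: 0.0425
grasp_force: 0.0
6.65 [ 18.8  14.7  24.5  99.8   0.  -63.3] [0.5785 0.1973 0.2609] [180.   -0.  -97.8] 0.04254583185850196
[[-0.991, 0.131, 0.038, 0.569], [0.137, 0.951, 0.279, 0.127], [0.0, 0.281, -0.96, 0.404], [0.0, 0.0, 0.0, 1.0]] 409.2065200489935
guard_opening 0.69 [325.4  99.3] [0.5659 0.1128]
knob_grip 0.83 [323.9  96.8] [0.5665 0.1099]
knob_grip 0.15 [323.4 100.5] [0.5672 0.1124]
pointer 0.77 [324.7  52.4] [0.5622 0.0825]
pointer 0.63 [388.4  74.3] [0.5207 0.1021]
bar_tab 0.81 [320.8 221.8] [0.5807 0.1966]
mark 0.79 [387.2  72.8] [0.5234 0.1022]
stirrer 0.82 [323.   97.7] [0.5667 0.1058]
stirrer 0.15 [323.6 221.6] [0.5824 0.2236]
```

View pics/w2.png

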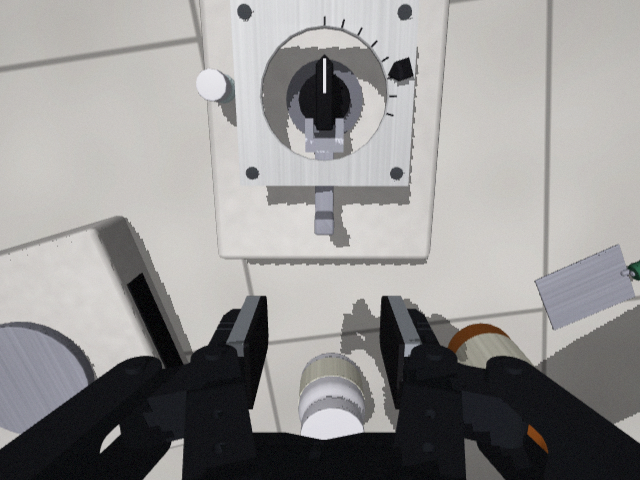

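The tab top is at about (324,226), on the finger midline. The mark body is at (401,69) with its tip at about (390,71), and the bolts are at (244,12), (405,12), (397,174) and (252,173).

```bash
cat > m.py <<'E'
from h import *
import sys,json
def meas(f,bolts,mk,M):
    g=cv2.cvtColor(cv2.imread(f),cv2.COLOR_BGR2GRAY);P=[]
    for u,v in bolts:
        ys,xs=np.nonzero(g[v-10:v+11,u-10:u+11]<90);P.append(atz("wrist",(u-10+xs.mean(),v-10+ys.mean()),.112,M)[:2])
    C=np.mean(P,0)
    ys,xs=np.nonzero(g[mk[1]-16:mk[1]+17,mk[0]-17:mk[0]+18]<60);c=(xs.mean()+mk[0]-17,ys.mean()+mk[1]-16)
    m=atz("wrist",c,.115,M)[:2]
    print("C",C,"mark",m,np.linalg.norm(m-C),np.degrees(np.arctan2(*(m-C)[::-1])));return C,P
if __name__=="__main__":
    M=camera_model("wrist")
    C,P=meas("pics/w2.png",[(244,12),(405,12),(397,174),(252,173)],(401,69),M)
    e=P[0]-P[1];print(np.degrees(np.arctan2(e[1],e[0])));e=P[3]-P[2];print(np.degrees(np.arctan2(e[1],e[0])))
    for c in [(324,214),(323,234)]:print(atz("wrist",c,.124,M))
E
python3 m.py
```

```text
C [0.56683862 0.11004356] mark [0.51464563 0.1007302 ] 0.05301741517084178 -169.88258381012682
-8.015624423713025
-8.045049780173454
[0.57765215 0.1876945  0.124     ]
[0.58035431 0.20199298 0.124     ]
```

```bash
python3 - <<'E'
import cv2
im=cv2.imread("pics/w2.png");cv2.imwrite("pics/w2c.png",cv2.resize(im[0:250,220:430],(504,600),interpolation=cv2.INTER_CUBIC))
E
```

```text
(no output)
```

View pics/w2c.png

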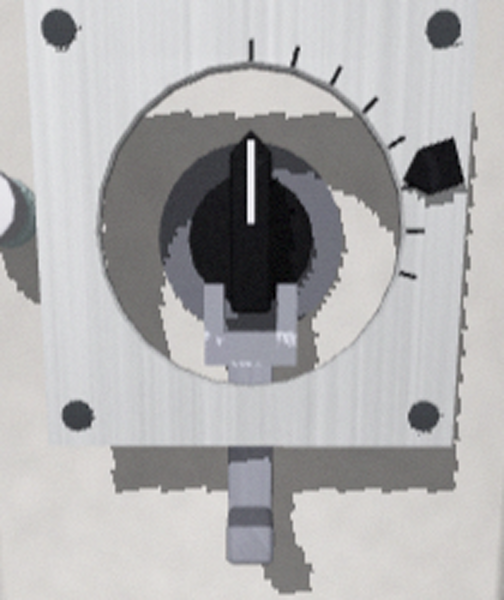

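```bash
python3 -m handwheel '[[0.5,0,-1,-40,0,0,0],[0.5,0,0,-50,0,0,0],[0.5,0,0,-50,0,0,0],[0.5,0,0,-26,0,0,0],[0.5,0,0,0,0,0,0],[1,0,0,0,0,0,0],[1,0,0,0,0,0,0],[1,0,0,0,0,0,0],[1,0,0,0,0,0,0]]' 40; python3 -m handwheel '[[1,0.6,4,0,0,0,0],[1,0.8,6,0,0,0,0],[1,0.8,6,0,0,0,0],[1,0.8,6,0,0,0,0],[1,0.6,4,0,0,0,0],[1,0.4,3,0,0,0,0],[1,0,0,0,0,0,0]]'
```

```text
clock: 8.22
ee_pos: [0.5784, 0.1961, 0.0974]
orientation: [-180.0, 0.1, -97.8]
contact_force: [-8.0, -0.1, 5.6]
grip_width: 0.0132
grasp_force: 40.5
clock: 9.1
ee_pos: [0.5824, 0.2254, 0.0974]
orientation: [-180.0, 0.1, -97.8]
contact_force: [-7.4, 0.6, 5.1]
grip_width: 0.0131
grasp_force: 40.5
```

```bash
python3 -m handwheel '[[1,0.3,2,0,0,0,0],[1,0.2,1.5,0,0,0,0],[1,0,0,0,0,0,0]]';python3 -m handwheel '[[1,0.2,1.5,0,0,0,0],[1,0.2,1,0,0,0,0],[1,0,0,0,0,0,0]]'
```

```text
clock: 9.48
ee_pos: [0.5825, 0.2264, 0.0973]
orientation: [180.0, -0.2, -97.9]
contact_force: [-9.1, -11.6, 7.2]
grip_width: 0.0134
grasp_force: 40.9
clock: 9.85
ee_pos: [0.5826, 0.2266, 0.0972]
orientation: [180.0, -0.4, -98.0]
contact_force: [-11.1, -22.7, 10.5]
grip_width: 0.0131
grasp_force: 41.2
```

```bash
python3 -m handwheel '[[1,-0.7,-5,0,0,0,0],[1,0,0,0,0,0,0],[0.6,0,0,0,0,0,0],[0.6,0,0,0,0,0,0],[0.6,0,0,0,0,0,0],[0.65,0,0,40,0,0,0],[0.65,0,0,50,0,0,0],[0.65,-6,-40,50,0,0,0],[0.65,-6,-40,0,0,0,0],[0.65,-4,-34,0,0,0,0],[0.65,0,0,0,0,0,0],[0.65,0,0,0,0,0,0]]'
python3 look.py w3
```

```text
clock: 11.35
ee_pos: [0.5673, 0.1131, 0.2339]
orientation: [-180.0, 0.0, -97.8]
contact_force: [0.7, 0.3, -0.4]
grip_width: 0.03
grasp_force: 0.0
11.35 [ 11.3   9.   14.8  95.8   0.  -70.9] [0.5673 0.1131 0.2339] [-180.     0.   -97.8] 0.029974562377808014
[[-0.991, 0.131, 0.039, 0.558], [0.137, 0.95, 0.279, 0.042], [-0.0, 0.282, -0.959, 0.377], [0.0, 0.0, 0.0, 1.0]] 409.2065200489935
guard_opening 0.71 [324.6 233.1] [0.5671 0.114 ]
knob_grip 0.84 [325.8 222.4] [0.5659 0.1119]
pointer 0.91 [325.2 182.5] [0.5622 0.0819]
bar_tab 0.81 [321.7 378.6] [0.5846 0.2256]
bar_tab 0.2 [223.7 204.6] [0.6302 0.0857]
mark 0.71 [389.8 211.9] [0.5228 0.1048]
stirrer 0.67 [322.9 197.1] [0.5678 0.1097]
vial 0.9 [223.6 204.6] [0.6444 0.0942]
vial 0.23 [326.  184.9] [0.5625 0.0898]
dish 0.57 [303.3  41.3] [ 0.5646 -0.0121]
```

View pics/w3.png

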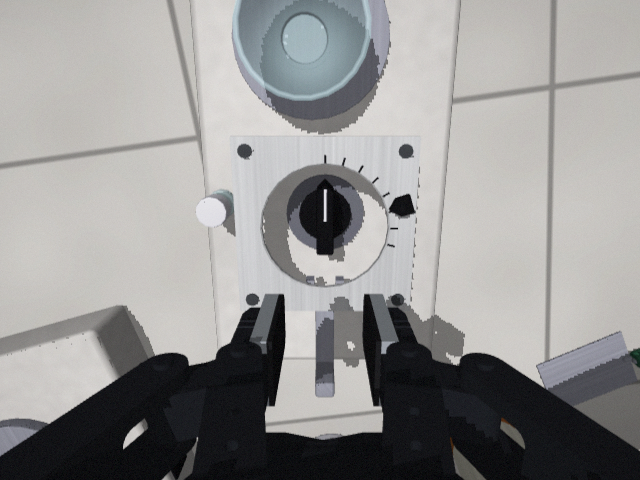

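The bar is fully drawn: the fork tips sit at the opening's rim at about (325,281). The knob is free and still at off, on the finger midline at column 325. Next I'll descend through the opening.

```bash
python3 -m handwheel '[[0.65,-0.7,-2.1,-40,0,0,0],[0.65,0,0,-40,0,0,0],[0.65,0,0,-30,0,0,0],[0.65,0,0,-25,0,0,0],[0.65,0,0,0,0,0,0]]' 20;  python3 -m handwheel '[[0.65,0,0,-15,0,0,0],[0.65,0,0,-8,0,0,0],[0.65,0,0,0,0,0,0]]'
```

```text
clock: 12.42
ee_pos: [0.5653, 0.1105, 0.0971]
orientation: [179.8, -0.1, -97.8]
contact_force: [0.9, 0.4, 0.3]
grip_width: 0.0298
grasp_force: 0.0
clock: 12.8
ee_pos: [0.5662, 0.1107, 0.0755]
orientation: [180.0, -0.0, -97.8]
contact_force: [-0.3, -0.7, 0.6]
grip_width: 0.0295
grasp_force: 0.0
```

```bash
python3 -m handwheel '[[1,0,0,0,0,0,0],[1,0,0,0,0,0,0],[1,0,0,0,0,0,0],[1,0,0,0,0,0,0]]' 25;  python3 -m handwheel '[[1,0,0,0,0,0,-0.1],[1,0,0,0,0,0,-0.1],[1,0,0,0,0,0,0]]'
```

```text
clock: 13.3
ee_pos: [0.5664, 0.1108, 0.0764]
orientation: [-180.0, 0.0, -97.8]
contact_force: [-4.3, 0.6, 5.4]
grip_width: 0.0111
grasp_force: 27.8
clock: 13.68
ee_pos: [0.5664, 0.1108, 0.0764]
orientation: [-180.0, 0.0, -109.4]
contact_force: [-4.9, -0.3, 5.2]
grip_width: 0.0115
grasp_force: 27.8
```

Smooth turning with low force. 1.057 rad remain.

```bash
python3 -m handwheel '[[1,0,0,0,0,0,-0.15],[1,0,0,0,0,0,-0.15],[1,0,0,0,0,0,-0.15],[1,0,0,0,0,0,-0.15],[1,0,0,0,0,0,-0.15],[1,0,0,0,0,0,-0.15],[1,0,0,0,0,0,-0.1],[1,0,0,0,0,0,-0.057],[1,0,0,0,0,0,0],[1,0,0,0,0,0,0]]'; python3 -m handwheel '[[0.65,0,0,0,0,0,0],[0.65,0,0,0,0,0,0],[0.65,0,0,0,0,0,0],[0.65,0,0,10,0,0,0],[0.65,0,0,30,0,0,0],[0.65,0,0,50,0,0,0],[0.65,0,0,60,0,0,0],[0.65,0,0,0,0,0,0],[0.65,0,0,0,0,0,0]]'; python3 look.py w4
```

```text
clock: 14.92
ee_pos: [0.5664, 0.1107, 0.0764]
orientation: [-180.0, 0.0, -169.8]
contact_force: [-4.5, -0.8, 5.4]
grip_width: 0.0117
grasp_force: 27.9
clock: 16.05
ee_pos: [0.5665, 0.1107, 0.2261]
orientation: [-180.0, 0.0, -169.8]
contact_force: [0.2, -0.9, -0.3]
grip_width: 0.0299
grasp_force: 0.0
16.05 [11.1  8.6 13.5 94.8 -0.   0.9] [0.5665 0.1107 0.2261] [-180.     0.  -169.8] 0.02993811534873166
[[-0.176, 0.944, 0.278, 0.496], [0.984, 0.169, 0.049, 0.098], [-0.001, 0.283, -0.959, 0.369], [0.0, 0.0, 0.0, 1.0]] 409.2065200489935
guard_opening 0.81 [323.6 237.1] [0.5681 0.1111]
knob_grip 0.68 [325.4 228. ] [0.5672 0.1122]
pointer 0.72 [323.8 188.4] [0.5382 0.1059]
bar_tab 0.92 [488.5 286.4] [0.5826 0.2271]
mark 0.69 [325.1 167.8] [0.5235 0.1041]
stirrer 0.62 [323.9 198.2] [0.5631 0.1104]
vial 0.56 [283.9 306.4] [0.647  0.0918]
dish 0.59 [157.5 184.3] [ 0.5628 -0.0155]
```

View pics/w4.png

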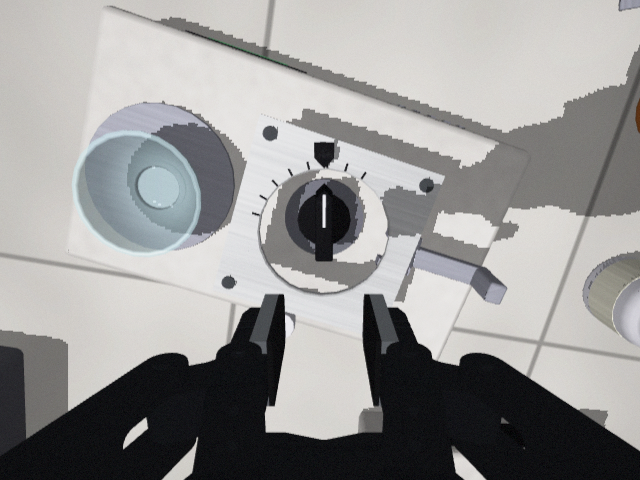

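The pointer line (column 324) and the mark (324,153) line up. The tab sits 118 mm from the axis, so the bar is fully out. One numeric check next.

```bash
python3 - <<'E'
from h import *
M=camera_model("wrist");im=cv2.imread("pics/w4.png");g=cv2.cvtColor(im,cv2.COLOR_BGR2GRAY)
def d(a):return np.degrees(np.arctan2(a[1],a[0]))
ys,xs=np.nonzero(g[192:230,318:331]>170);p=np.c_[xs+318,ys+192]
L=np.array([atz("wrist",q,.102,M)[:2] for q in p]);u=np.linalg.svd(L-L.mean(0))[2][0];u*=-np.sign(u[0]);print("line dir",len(p),d(u),L.mean(0))
ys,xs=np.nonzero(g[138:172,308:340]<60);c=(xs.mean()+308,ys.mean()+138)
m=atz("wrist",c,.115,M)[:2]
B=[]
for a,b in [(270,133),(228,282),(426,186)]:
    yy,xx=np.nonzero(g[b-10:b+11,a-10:a+11]<90);B.append(atz("wrist",(a-10+xx.mean(),b-10+yy.mean()),.112,M)[:2])
C=(B[1]+B[2])/2
print("mark",c,m,"C",C,"dir",d(m-C),"dir vs mean C",d(m-np.array([.5667,.1106])))
# mark symmetric axis rows
for r in range(142,168,4):
    x=np.nonzero(g[r,308:340]<60)[0]+308;print(r,x.min(),x.max(),end="; ")
E
```

```text
line dir 78 -171.02853028767143 [0.55165392 0.10825668]
mark (np.float64(323.72938144329896), np.float64(152.97164948453607)) [0.51441888 0.10160545] C [0.56631582 0.11099736] dir -169.74206553591054 dir vs mean C -170.23827609772113Traceback (most recent call last):
  File "<stdin>", line 15, in <module>
    return umr_minimum(a, axis, None, out, keepdims, initial, where)
ValueError: zero-size array to reduction operation minimum which has no identity
```

```bash
python3 -c "
from cell import close_job;print(close_job())"
```

```text
the job is handed in; nothing more can be done
None
```

The lock bar is fully out at its stop and the knob is turned about 72° clockwise to the set mark. My last images put the pointer within about 1° of it. The glassware and bottles were not touched, and I handed the job in at about 16 s with the gripper clear.

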